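Seat the bearing cover and latch it

TASK

The brass cover disc lies loose on top of the blue bearing housing: push it with your fingertips across the flat top, without lifting it, until it drops flat into the round recess. Then push the steel latch by its red pin until it has swung fully round to its stop, across the seated cover. Push only, pick nothing up, and leave the other things on the bench where they are.

Things in the scene. Friction and masses are not known exactly. Their poses are not given: they have to be found in the camera images.
- housing: blue painted bearing housing, a flat block that stands fixed on the bench, turned any way round. Top face 150 mm (its x) by 110 mm (its y), level, 24 mm above the bench; an 8 mm high foot sticks out 7 mm all round. Origin at the centre of its underside on the bench, z up. The recess lies towards its -x end; the +x half of the top is bare.
- bore (a point): centre of the mouth of the round recess, in the plane of the housing's top face, at housing (-35, 0, 24) mm. The recess is 45 mm wide and 8 mm deep, with a 1 mm chamfer and a flat floor. Axes as the housing's.
- cover_center (a point): centre of the loose brass cover, a plain disc 40 mm in diameter and 10 mm thick, about 100 g (its z axis is the disc's axis; the centre is half-way up). It starts lying flat on the bare half of the housing's top. Seated it stands 2 mm proud of the top face, its centre 3 mm below the mouth of the recess.
- latch (a joint): angle of the steel swing latch (rad) about its upright pivot: near 0 (0 to 0.3 at the start) it points along the housing's -x, open, beside the recess; 1.57, at its stop, it points along the housing's -y, across the recess. It grows anticlockwise seen from above, stays where it is left, and moves at about 0.5 N on the pin. The bar is 12 mm wide and 6 mm thick, its underside 4 mm above the housing's top face, so it passes over a seated cover only.
- latch_pivot (a point): pivot axis of the latch at the level of the housing's top face, at housing (-35, 42, 24) mm; the bar's hub there is 16 mm wide.
- latch_pin (a point): middle of the latch's upright red pin, 10 mm in diameter and 20 mm tall, 34 mm from the pivot axis at the end of the bar; it reaches from 10 to 30 mm above the housing's top face (this point is 20 mm above it).
- loupe: bystander, to be left alone: black watchmaker's eyeglass, 35 mm wide, 31 mm high; origin under its centre on the bench.
- screw_jar: bystander, to be left alone: clear jar with a red lid, 45 mm wide, 60 mm high, standing between two tall fixed things to keep clear of, the dark vice (180 mm tall, to x 0.41, y 0.11 to 0.25 m in the world) and the open brass machine (630 mm tall, x 0.45 to 0.62, y over 0.28); a third is the brass clock frame (410 mm tall, x 0.20 to 0.48, y -0.20 to -0.50); origin under its centre on the bench.
- eraser: bystander, to be left alone: blue and white eraser, 19x42x12 mm; origin under its centre on the bench.
- wood_block: bystander, to be left alone: brown wooden block, 32x60x24 mm; origin under its centre on the bench.
- glue_tube: bystander, to be left alone: yellow tube with a black cap, 108x32x17 mm; origin under its centre on the bench.

How it is judged:
By the outcome, as a careful person would: the job done as asked, in the order asked, and still so for the second after the job is handed in, with the robot touching nothing.
It also fails if it takes over 64 s, if anything falls off the work surface, if the arm or the gripper's body presses on something with over 40 N, if the wrist force passes 120 N, or if a joint passes its speed limit or range.

ROBOT

A 6-joint arm with a two-finger parallel gripper is mounted at the origin on a cart in front of the work surface, level with it; the furniture and walls round the work are solid. World frame = base frame: x ahead of the robot, y to its left, z up, the work surface at z = 0. Lengths are in m, angles in rad, forces in N, time in s.
With the tool pointing down it reaches from about 0.3 to 0.775 m from the base axis. Payload 14.6 kg.
Tool frame: the origin (TCP) lies at the very end of the fingers, on their centre line; the grasp point (between the pads) lies 19 mm behind it; z points along the fingers, y is the line along which they close (so a half turn about z gives the same grasp; the last joint's range is limited). The gripper opens to 94 mm and grips with 3 to 60 N. Pads are 16 mm wide; open, the fingers measure 119 mm over their backs; the gripper's body (75 mm by 177 mm) begins 78 mm behind the grasp point.
Start: joints at [-1.408, 0.3, 1.521, -0, 1.321, -0.067], TCP at [0.125, -0.536, 0.205] pointing down, gripper open.
Joint ranges: [-3.03, 3.03], [-0.79, 2.21], [0.23, 2.52], [-1.04, 4.18], [0, 3.07], [-2.55, 2.55]. Speed limits (rad/s): [2.22, 2.22, 2.57, 3.14, 3.14, 3.14].

INTERFACE

Orientations are given as [roll, pitch, yaw] about the fixed x, y, z axes, in that order (R = Rz(yaw) Ry(pitch) Rx(roll)).
In Python, from station import ctrl gives the robot as it stands.
- The arm moves only by the shell command python3 -m pendant 'ROWS' [OPENING] [FORCE]. ROWS is JSON, a list of rows, each a list of 2 entries, a list of its own where there are three numbers: the shift along the world's x, y, z in cm, then the turn about the world's z in rad. A call has 1 to 20 rows; each row shifts and turns the commanded pose from where the row before left it; what a row does not reach is not made up. A row lasts 1/12 s, in which the tool goes at most 41.7 mm and 7.16 degrees, less where a joint would pass 70% of its speed; a pose out of reach is approached as far as the arm can. A call is refused whole if a number of a shift passes 4.17 or a number of a turn 0.125, either way. A call with a gripper value outside its range is refused whole. OPENING is the opening, from 0 (shut) to 1 (fully open), set as the call begins (- or left out, the last holds). The fingers move at their own pace and stop on an object; FORCE is the grip in N (left out, the last holds). Time passes only in rows, so rows that do not move let the fingers close. It gives the time, the measured TCP pose, the force, the opening and the grip force at its end, in the units of the state.
- ctrl.get_obs(): the state, without advancing time (a new reading comes with each control period).
- ctrl.camera(name): name is "side" or "top" or "wrist"; returns a dict with "color" (420x560x3 uint8, red, green, blue), "intrinsics" (3x3 intrinsics, pixels), "camera_from_world" (4x4, takes a point from world to camera coordinates). Camera axes: x right, y down, z forward; pixel columns grow to the right and rows downward; lengths in m; the calibration is good to about 2 mm. A picture is of the moment at which its call begins. There is no depth.
- ctrl.hand_in(): hands the job in; it is judged then, once.
The state is a dict: "time_s": time; "qpos": joint angles; "joint_vel": joint speeds; "tau": joint torques, N m; "ee_pos": TCP position; "eef_rot": TCP orientation; "force": force on the tool from outside, world axes, zero at the start; "moment": the same for the moment, N m; "grip_width": finger opening in m; "grip_force": force on a finger pad.
Only numpy, scipy, OpenCV 4.12 (cv2) and the standard library are available. Lean on these libraries where they do the work, as an engineer would, in place of code of your own. Each camera call takes 0.05 s, during which the arm holds its last target. There are 200 camera calls.

## Working session

There is one attempt and no reset: what is moved stays moved. The work goes in short steps, Python scripts to look and compute and a shell command to move; the robot and the scene stay as the last step left them, time stands still between calls to the robot, and variables do not carry over. Pictures are saved under pics/ and viewed, at most 10 in all, crops included, and the job is handed in when it is done.

```bash
mkdir -p pics
cat > h.py <<'E'
import numpy as np, cv2, json
from station import ctrl
def snap(cam,fn,crop=None,scale=1):
    c=ctrl.camera(cam); im=c["color"][:,:,::-1]
    np.savez("pics/"+fn+".npz",K=c["intrinsics"],T=c["camera_from_world"])
    if crop: x0,y0,x1,y1=crop; im=im[y0:y1,x0:x1]
    im=cv2.resize(np.ascontiguousarray(im),None,fx=scale,fy=scale,interpolation=cv2.INTER_CUBIC)
    cv2.imwrite("pics/"+fn+".png",im)
def ray(fn,u,v,z):
    d=np.load("pics/"+fn+".npz"); R=d["T"][:3,:3]; t=d["T"][:3,3]
    o=-R.T@t; r=R.T@np.linalg.inv(d["K"])@np.array([u,v,1.])
    return o+r*(z-o[2])/r[2]
def proj(fn,P):
    d=np.load("pics/"+fn+".npz"); p=d["K"]@(d["T"]@np.append(P,1))[:3]; return p[:2]/p[2]
E
python3 - <<'E'
from h import *
snap("top","top1",None,1.4)
snap("side","side1",None,1.4)
o=ctrl.get_obs(); print(o["time_s"],o["ee_pos"],o["eef_rot"])
E
```

```text
0.1 [ 0.12522297 -0.53531632  0.20494237] [-3.14056948e+00 -3.64889720e-05  2.29796435e-01]
```

View pics/top1.png

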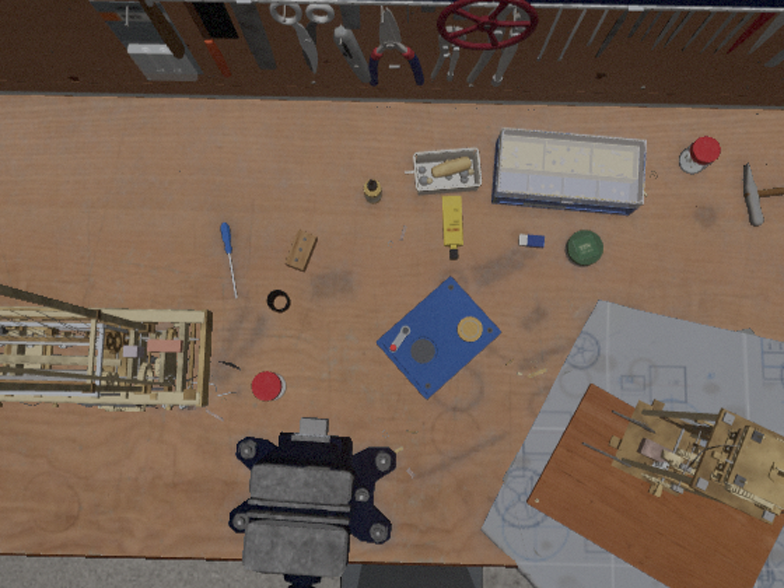

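View pics/side1.png

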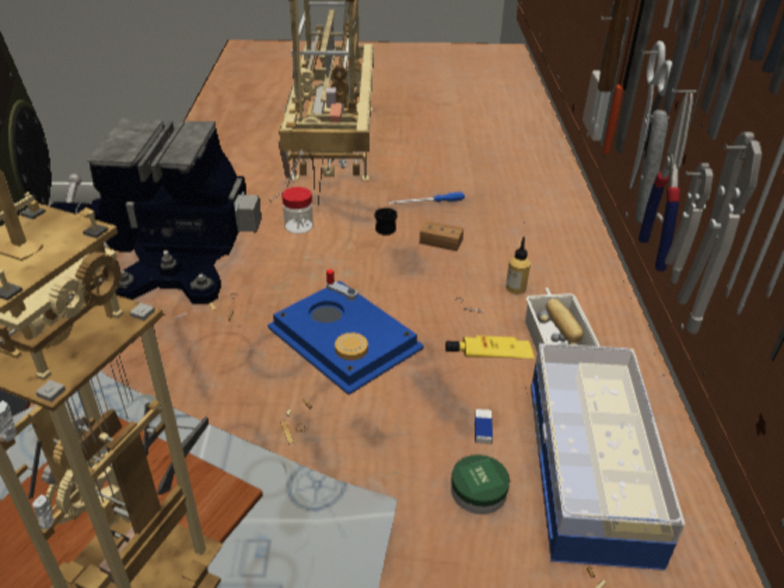

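Top view: housing around (440,338), cover at (469,329), recess at (424,351), and latch pivot/pin near (405,330)/(393,347). I'll enlarge that area next.

Run:
```python
from h import *
snap("top","top2",(260,190,365,290),6)
```

```text
(no output)
```

View pics/top2.png

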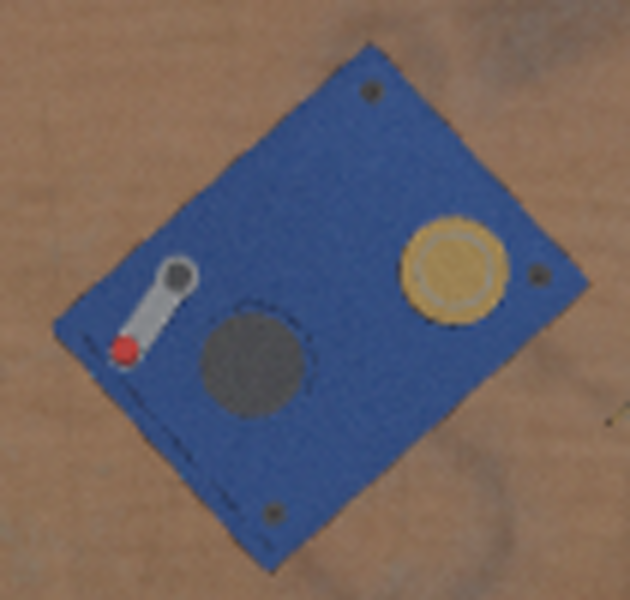

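Crop (x6, offset 260,190): recess floor (253,364), hub (178,275), pin top (125,350), cover top (455,271); outline corners (372,42), (590,285), (272,572), (54,326).

```bash
cat >> h.py <<'E'
def px(u,v,f=6,x0=260,y0=190): return ((u+.5)/f-.5+x0,(v+.5)/f-.5+y0)
E
python3 - <<'E'
from h import *
np.set_printoptions(precision=4,suppress=True)
for n,u,v,z in [("bore",253,364,.020),("hub",178,275,.034),("pin",125,350,.054),("cover",455,271,.034),("c1",372,42,.024),("c2",590,285,.024),("c3",272,572,.024),("c4",54,326,.024),("c1",372,42,.008)]:
    print(n,ray("top2",*px(u,v),z))
P=np.array([ray("top2",*px(*p),.024)[:2] for p in [(372,42),(590,285),(272,572),(54,326)]])
print(P.mean(0),[np.linalg.norm(P[i]-P[(i+1)%4]) for i in range(4)])
d=P[0]+P[1]-P[2]-P[3]; d2=P[0]-P[1]+P[3]-P[2]; print(np.arctan2(d[1],d[0]),np.arctan2(d2[1],d2[0]))
d=np.load("pics/top2.npz");print(-d["T"][:3,:3].T@d["T"][:3,3])
E
```

```text
bore [0.5595 0.0068 0.02  ]
hub [0.5906 0.0354 0.034 ]
pin [0.5614 0.0541 0.054 ]
cover [ 0.5943 -0.0662  0.034 ]
c1 [ 0.6805 -0.0355  0.024 ]
c2 [ 0.5912 -0.1172  0.024 ]
c3 [ 0.4834 -0.0013  0.024 ]
c4 [0.5716 0.0806 0.024 ]
c1 [ 0.6833 -0.0368  0.008 ]
[ 0.5817 -0.0184] [np.float64(0.12102757587426476), np.float64(0.15825954456104546), np.float64(0.12038161393422486), np.float64(0.15921928416867517)]
-0.8195792188155157 0.7444991512704646
[0.4907 0.0504 1.1181]
```

Cross-check is good (bore to pivot 42 mm, pin radius 34.7 mm, latch ≈0.25 rad, housing yaw ≈ -0.82). The push direction runs at angle 2.02 over 81 mm. I'll lift over the clock frame, then go across.

```bash
python3 -m pendant '[[[0,0,4],0],[[0,0,4],0],[[0,0,4],0],[[0,0,4],0],[[0,0,4],0],[[0,0,4],0],[[0,0,4],0],[[0,0,1],0],[[0,0,0],0]]' 0.21 10
```

```text
time_s: 0.9
ee_pos: [0.1253, -0.5356, 0.4982]
eef_rot: [3.137, 0.0, 0.23]
force: [0.8, 0.2, 0.1]
grip_width: 0.0371
grip_force: 0.0
```

```bash
python3 -m pendant '[[[2.5,2.1,0],0.09],[[2.5,2.1,0],0.09],[[2.5,2.1,0],0.09],[[2.5,2.1,0],0.09],[[2.5,2.1,0],0.09],[[2.5,2.1,0],0.09],[[2.5,2.1,0],0.09],[[2.5,2.1,0],0.09],[[2.5,2.1,0],0.09],[[2.5,2.1,0],0.09],[[2.5,2.1,0],0.09],[[2.5,2.1,0],0.09],[[2.5,2.1,0],0.09],[[2.5,2.1,0],0.09],[[2.5,2.1,0],0.09],[[2.5,2.1,0],0.09],[[2.5,2.1,0],0.09],[[2.5,2.1,0],0.09],[[2.5,2.1,0],0.09],[[1.5,2.1,0],0.09]]'
```

```text
time_s: 2.57
ee_pos: [0.6172, -0.1142, 0.4922]
eef_rot: [-3.138, -0.003, 2.035]
force: [-0.1, 0.4, -0.3]
grip_width: 0.0198
grip_force: 0.0
```

```bash
python3 -m pendant '[[[0,0,-4],0],[[0,0,-4],0],[[0,0,-4],0],[[0,0,-4],0],[[0,0,-4],0],[[0,0,-4],0],[[0,0,-4],0],[[0,0,-4],0],[[0,0,-4],0],[[0,0,-3.5],0],[[0,0,-2.5],0],[[0,0,-1.2],0],[[0,0,0],0],[[0,0,0],0]]'
python3 - <<'E'
from h import *
snap("wrist","w1",None,1.4)
o=ctrl.get_obs();print(o["ee_pos"],o["eef_rot"],o["force"])
E
```

```text
time_s: 3.73
ee_pos: [0.6153, -0.1155, 0.0677]
eef_rot: [-3.141, -0.0, 2.03]
force: [0.0, -0.6, 0.6]
grip_width: 0.0198
grip_force: 0.0
[ 0.61599675 -0.11568697  0.06884191] [3.14039715e+00 9.86489004e-04 2.02981874e+00] [ 0.10864422 -0.18720643  0.35235992]
```

View pics/w1.png

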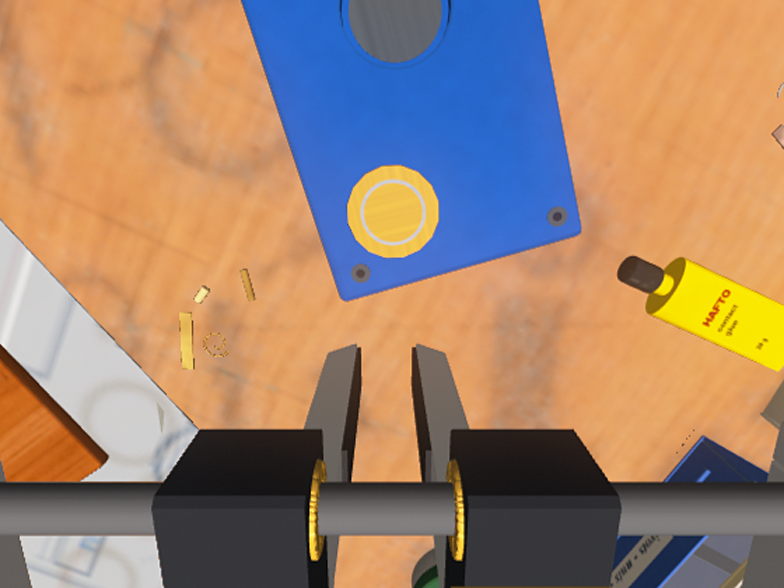

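Wrist view: cover centre at (393,212), recess mouth centre near (396,14), fingers centred at about 387. The line is nearly straight ahead. I'll compute positions in tool axes.

Run:
```python
from h import *
np.set_printoptions(precision=4,suppress=True)
q=lambda u,v:px(u,v,1.4,0,0)
o=ctrl.get_obs();y=o["eef_rot"][2];p=np.array(o["ee_pos"]);print(p)
c=ray("w1",*q(393,212),.034); b=ray("w1",*q(396,14),.024)
w=[np.linalg.norm(ray("w1",*q(347,212),.034)-ray("w1",*q(439,212),.034)),np.linalg.norm(ray("w1",*q(341,14),.024)-ray("w1",*q(450,14),.024))]
print(c,b,w)
d=np.array([np.cos(y),np.sin(y)]);n=np.array([-d[1],d[0]])
for B in (c,b,[.559,.007],[.5943,-.0662]): v=np.array(B)[:2]-p[:2];print(v@d,v@n)
```

```text
[ 0.616  -0.1157  0.0688]
[ 0.5934 -0.0646  0.034 ] [0.5597 0.0058 0.024 ] [np.float64(0.039223242154944896), np.float64(0.04392019877531031)]
0.055783264627903305 -0.0023356496863516695
0.13381725285903562 -0.0033811968806156524
0.13524081293759602 -0.003262361012057191
0.05397759384195535 -0.002475454274317827
```

```bash
python3 -m pendant '[[[0.25,0.12,-2],0],[[0,0,-1],0],[[0,0,-0.6],0],[[0,0,-0.4],0],[[0,0,0],0],[[0,0,0],0],[[0,0,0],0]]'
```

```text
time_s: 4.37
ee_pos: [0.6184, -0.1145, 0.0284]
eef_rot: [3.141, 0.001, 2.03]
force: [-0.9, -0.2, -0.0]
grip_width: 0.0198
grip_force: 0.0
```

```bash
python3 -m pendant '[[[-0.4,0.81,0],0],[[-0.4,0.81,0],0],[[-0.2,0.4,0],0],[[-0.2,0.41,0],0],[[-0.2,0.41,0],0],[[-0.2,0.41,0],0],[[-0.2,0.41,0],0],[[-0.2,0.41,0],0],[[-0.2,0.41,0],0],[[-0.2,0.41,0],0],[[-0.2,0.41,0],0],[[-0.2,0.41,0],0],[[-0.2,0.41,0],0],[[-0.2,0.41,0],0],[[-0.2,0.41,0],0],[[-0.2,0.41,0],0],[[0,0,0],0],[[0,0,0],0]]'
python3 - <<'E'
from h import *
snap("wrist","w2",None,1.4)
E
```

```text
time_s: 5.87
ee_pos: [0.5818, -0.0406, 0.0275]
eef_rot: [-3.141, -0.0, 2.03]
force: [0.6, 0.6, -0.4]
grip_width: 0.0196
grip_force: 0.0
```

View pics/w2.png

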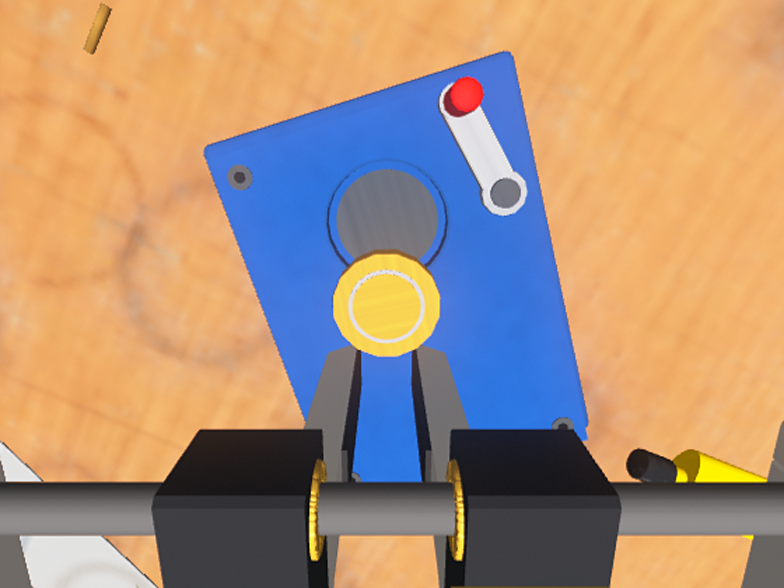

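The cover (386,304) is lined up with the recess (387,218) and has just started over its edge. I'll push the remaining ~27 mm slowly.

```bash
python3 -m pendant '[[[-0.1,0.21,0],0],[[-0.1,0.21,0],0],[[-0.1,0.21,0],0],[[-0.1,0.21,0],0],[[-0.1,0.21,0],0],[[-0.1,0.21,0],0],[[-0.1,0.21,0],0],[[-0.1,0.21,0],0],[[-0.1,0.21,0],0],[[-0.1,0.21,0],0],[[-0.1,0.21,0],0],[[-0.05,0.1,0],0],[[0,0,0],0],[[0,0,0],0]]'
python3 - <<'E'
from h import *
snap("wrist","w3",None,1.4)
E
```

```text
time_s: 7.08
ee_pos: [0.5704, -0.0167, 0.0274]
eef_rot: [-3.141, -0.0, 2.03]
force: [0.4, 0.1, -0.4]
grip_width: 0.0197
grip_force: 0.0
```

View pics/w3.png

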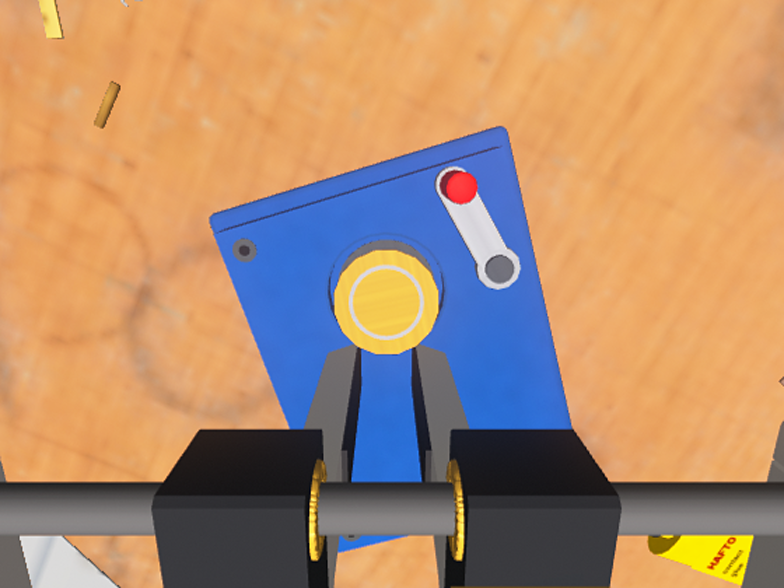

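The cover (387,302) sits at the mouth (centre ~(387,293)) and is still high at the rear, so it needs a few mm more.

```bash
python3 -m pendant '[[[-0.05,0.1,0],0],[[-0.05,0.1,0],0],[[-0.05,0.1,0],0],[[-0.05,0.1,0],0],[[0,0,0],0],[[0,0,0],0]]'
python3 - <<'E'
from h import *
snap("wrist","w4",(140,100,420,310),2.6)
E
```

```text
time_s: 7.63
ee_pos: [0.5686, -0.0127, 0.0276]
eef_rot: [3.142, -0.0, 2.03]
force: [-1.0, -0.4, -0.3]
grip_width: 0.0198
grip_force: 0.0
```

View pics/w4.png

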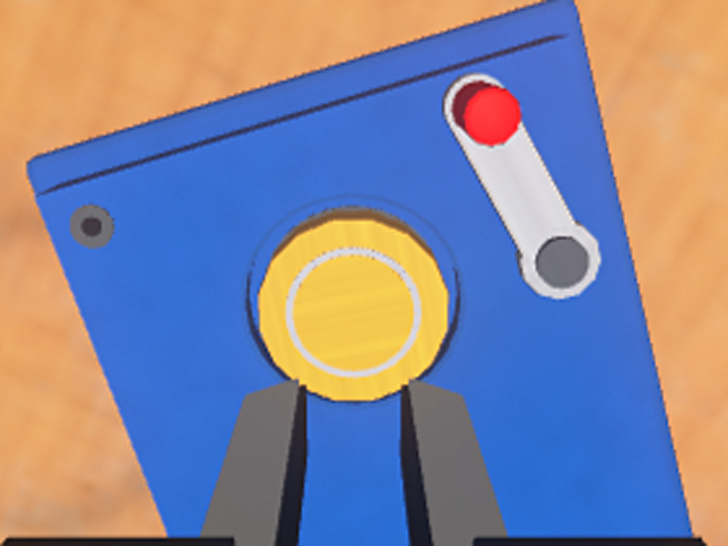

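The cover looks smaller now (about 4 %), which fits an 8 mm drop. I'll back off, rise, shut the fingers and go behind the pin, then check seating from there.

```bash
python3 -m pendant '[[[0.4,-0.8,0],0],[[0.5,-1,0],0],[[0,0,2],0],[[0,0,3],0],[[0,0,3],0],[[0,0,0],-0.11],[[0,0,0],-0.11],[[0,0,0],-0.11],[[0,0,0],-0.11],[[0,0,0],-0.1],[[0,0,0],-0.1],[[0,0,0],-0.1],[[0,0,0],-0.1],[[0,0,0],-0.1],[[0,0,0],-0.1],[[0,0,0],0],[[0,0,0],0]]' 0 5
python3 - <<'E'
from h import *
snap("side","s2",(160,170,340,300),4)
o=ctrl.get_obs();print(o["ee_pos"],o["eef_rot"])
E
```

```text
time_s: 9.1
ee_pos: [0.5778, -0.0316, 0.1075]
eef_rot: [3.142, 0.0, 0.992]
force: [-0.5, -0.8, 0.1]
grip_width: 0.0004
grip_force: 0.0
[ 0.5777489  -0.03140959  0.10753475] [3.14156814e+00 2.47275870e-05 9.92878087e-01]
```

View pics/s2.png

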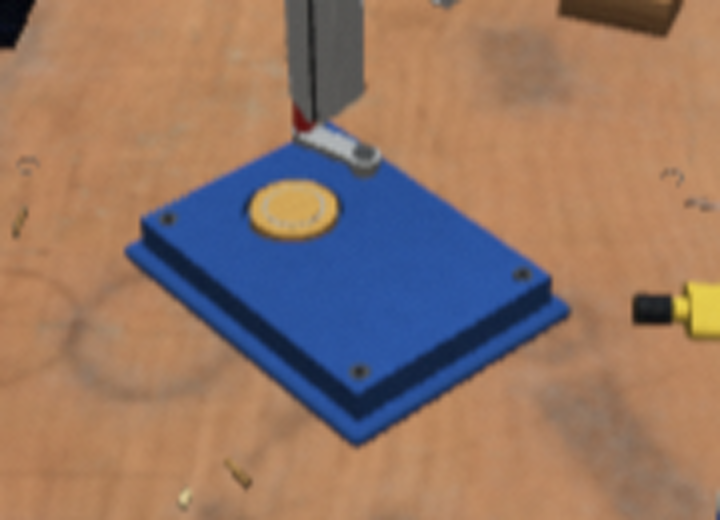

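Side view: the cover at (294,210) sits flat with only a thin rim proud, so it is seated; the pin behind it hasn't moved. I'll go behind the pin and down.

```bash
python3 -m pendant '[[[-0.1,2.7,0],0],[[-0.1,2.7,0],0],[[-0.1,2.7,0],0],[[0,2.6,0],0],[[0,0,0],0],[[0,0,-3],0],[[0,0,-2],0],[[0,0,-1],0],[[0,0,-0.5],0],[[0,0,0],0],[[0,0,0],0]]'
python3 - <<'E'
from h import *
np.set_printoptions(precision=2,suppress=True)
piv=np.array([.5905,.0354])
o=ctrl.get_obs();p=np.array(o["ee_pos"]);print(p,o["eef_rot"][2])
for i in range(14):
    th=2.572-.1+.11*i   # pin angle aimed at
    q=piv+np.array([.034*np.cos(th)+.013*np.sin(th),.034*np.sin(th)-.013*np.cos(th)])
    print(i,round(th-2.318,2),(q-p[:2])*100); p[:2]=q
E
```

```text
time_s: 10.07
ee_pos: [0.5751, 0.0759, 0.0434]
eef_rot: [3.141, -0.001, 0.99]
force: [-0.4, -0.7, 0.7]
grip_width: -0.0002
grip_force: 0.0
[0.58 0.08 0.04] 0.9900922190667591
0 0.15 [-0.32 -0.92]
1 0.26 [-0.33 -0.22]
2 0.37 [-0.31 -0.26]
3 0.48 [-0.28 -0.29]
4 0.59 [-0.24 -0.32]
5 0.7 [-0.21 -0.34]
6 0.81 [-0.17 -0.36]
7 0.92 [-0.13 -0.38]
8 1.03 [-0.08 -0.39]
9 1.14 [-0.04 -0.4 ]
10 1.25 [ 0.  -0.4]
11 1.36 [ 0.05 -0.4 ]
12 1.47 [ 0.09 -0.39]
13 1.58 [ 0.13 -0.38]
```

```bash
python3 -m pendant '[[[-0.16,-0.46,0],0],[[-0.16,-0.46,0],0],[[-0.33,-0.22,0],0.02],[[-0.31,-0.26,0],0.11],[[-0.28,-0.29,0],0.11],[[-0.24,-0.32,0],0.11],[[-0.21,-0.34,0],0.11],[[-0.17,-0.36,0],0.11],[[-0.13,-0.38,0],0.11],[[-0.08,-0.39,0],0.11],[[-0.04,-0.4,0],0.11],[[0,-0.4,0],0.11],[[0,0,0],0],[[0,0,0],0]]'
python3 - <<'E'
from h import *
snap("wrist","w5",None,1.4)
E
```

```text
time_s: 11.23
ee_pos: [0.5534, 0.0331, 0.0429]
eef_rot: [3.141, 0.0, 1.997]
force: [-0.5, -0.2, -0.5]
grip_width: 0.0005
grip_force: 0.0
```

View pics/w5.png

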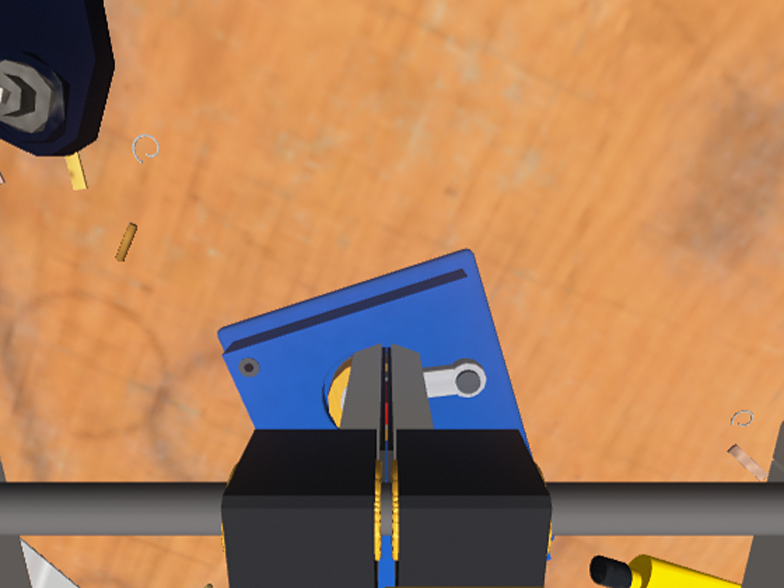

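The latch bar, hub at (467,380), now reaches left behind the fingers across the cover, with about 0.3 rad to go. I'll continue to the stop in smaller steps and watch the force.

```bash
python3 -m pendant '[[[0.02,-0.2,0],0.05],[[0.03,-0.2,0],0.06],[[0.04,-0.2,0],0.05],[[0.05,-0.2,0],0.06],[[0.06,-0.19,0],0.05],[[0.07,-0.19,0],0.05],[[0,0,0],0],[[0,0,0],0]]'
```

```text
time_s: 11.95
ee_pos: [0.5549, 0.0239, 0.0424]
eef_rot: [-3.141, -0.004, 2.317]
force: [-7.5, 17.0, 5.5]
grip_width: 0.0006
grip_force: 8.2
```

18 N of force opposes the motion, which suggests the stop. I'll back off, rise and check.

```bash
python3 -m pendant '[[[-0.7,0.75,0],0],[[-0.7,0.75,0],0],[[0,0,2],0],[[0,0,3],0],[[0,0,4],0],[[0,0,4],0],[[-1,3,2],0],[[-1,3,0],0],[[-1,3,0],0],[[0,0,0],0],[[0,0,0],0]]'
python3 - <<'E'
from h import *
snap("top","t3",(260,190,365,290),6)
E
```

```text
time_s: 12.87
ee_pos: [0.5115, 0.1278, 0.1928]
eef_rot: [3.141, 0.001, 2.321]
force: [1.4, -0.1, 0.5]
grip_width: 0.0003
grip_force: 0.0
```

View pics/t3.png

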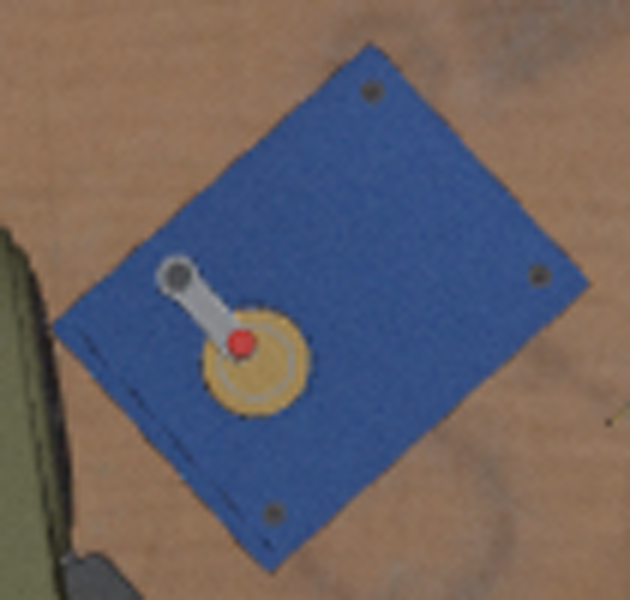

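Pin top is now at (241,343) with the hub at (178,275), and the bar lies across the seated cover (256,362).

Run:
```python
from h import *
p=ray("t3",*px(241,343),.054);h=ray("t3",*px(178,275),.034);c=ray("t3",*px(256,362),.026)
v=(p-h)[:2];print(p,c,np.hypot(*v),np.arctan2(v[1],v[0])%(2*np.pi)-2.318)
```

```text
[0.56479058 0.01253608 0.054     ] [0.55986683 0.00589963 0.026     ] 0.03446165905221709 1.5471614486988354
```

The measured angle is 1.55 (±0.03), and 18 N against a latch that moves at 0.5 N confirms the stop. The arm is clear, so I'm handing in.

```bash
python3 -c "
from station import ctrl
print(ctrl.hand_in())"
```

```text
the job is handed in; nothing more can be done
None
```

I pushed the cover into the recess, where it sits flat, swung the latch across it to its stop (measured about 1.55 rad, 18 N push-back), and handed the job in at about 13 s with the arm clear.

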